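# Stage the ingredients for a cream batch

### The job

Set out the ingredients for the next batch of cream: stand each of the four closed containers, upright, on the pad whose painted outline has the colour of its cap, inside the outline, with the oblong white bottle squared up to its oblong outline (either way round). Set them down rather than dropping them, do not tip any over, and leave the little beaker and the mortar where they are.

Things in the scene. Friction and masses are not known exactly. Their poses are not given: they have to be found in the camera images.
- jar_mid (a point): Squat round amber jar with a yellow cap and a cream label, 56 mm across and 62 mm high, about 0.18 kg, loose, standing on the table. Its cap (55 mm across) is the top 16 mm. The point is its centre, half-way up; z is up when it stands.
- bottle_mid (a point): Small round amber bottle with a red cap and a white label, loose, standing on the table. About 0.13 kg, 84 mm high: a straight body 42 mm across up to 52 mm, then a shoulder and neck, then a cap 29 mm across from 64 mm to the top. The point is its centre, half-way up; z is up when it stands.
- flask_mid (a point): Oblong white plastic bottle with a blue cap, loose, standing on the table. About 0.15 kg, 78 mm high: body 62 mm long along its x axis, 38 mm wide along its y axis and 54 mm high, then a cap 32 mm across from 60 mm to the top. The point is its centre, half-way up; z is up when it stands.
- pot_mid (a point): Little round white pot with a green lid, 48 mm across (lid 49 mm) and 44 mm high, about 0.08 kg, loose, standing on the table. The lid is the top 14 mm. The point is its centre, half-way up; z is up when it stands.
- pad_yellow_top (a point): Round dark grey pad, 96 mm across and 4 mm thick, with a yellow painted ring (7 mm wide) 76 mm across on its inside: the place of the jar with the yellow cap. Fixed to the table. The point is the centre of its top face, 4 mm above the table, which is the centre of the outline; z is up.
- pad_red_top (a point): Round dark grey pad, 96 mm across and 4 mm thick, with a red painted ring (7 mm wide) 62 mm across on its inside: the place of the bottle with the red cap. Fixed to the table. The point is the centre of its top face, 4 mm above the table, which is the centre of the outline; z is up.
- pad_blue_top (a point): Oblong dark grey pad, 104 by 80 mm and 4 mm thick, with a blue painted oblong outline (7 mm wide), inside 82 mm along its x axis by 58 mm along its y axis: the place of the oblong bottle with the blue cap. Fixed to the table. The point is the centre of its top face, 4 mm above the table, which is the centre of the outline; z is up.
- pad_green_top (a point): Round dark grey pad, 96 mm across and 4 mm thick, with a green painted ring (7 mm wide) 68 mm across on its inside: the place of the pot with the green lid. Fixed to the table. The point is the centre of its top face, 4 mm above the table, which is the centre of the outline; z is up.
- beaker_mid (a point): Bystander to leave alone: small empty pale blue-grey beaker, 46 mm across and 55 mm high, loose, standing among the containers and pads. A flat paper card lies on the table near by, out of the way; taller equipment stands only along the back and sides of the table, beyond 0.75 m ahead or 0.5 m to either side of the base. The point is its centre, half-way up; z is up when it stands.
- mortar_mid (a point): Bystander to leave alone: small empty white ceramic mortar (bowl), 56 mm across and 36 mm high, loose, standing among the containers and pads. The point is its centre, half-way up; z is up when it stands.
There are look-alikes about, which are no part of the job. Leave any green or purple look-alike of the part that bears bottle_mid alone. Leave any red look-alike of the part that bears pot_mid alone.

How it is judged:
By the outcome, as a careful person would: the job done as asked, in the order asked, and still so for the second after the job is handed in, with the robot touching nothing.
It also fails if it takes over 102 s, if anything falls off the work surface, if the arm or the gripper's body presses on something with over 40 N, if the wrist force passes 120 N, or if a joint passes its speed limit or range.

### The arm

A 6-joint arm with a two-finger parallel gripper is mounted at the origin on the work surface. World frame = base frame: x ahead of the robot, y to its left, z up, the work surface at z = 0. Lengths are in m, angles in degrees, forces in N, time in s.
With the tool pointing down it reaches from about 0.3 to 0.95 m from the base axis. Payload 3.1 kg.
Tool frame: the origin (TCP) lies at the very end of the fingers, on their centre line; the grasp point (between the pads) lies 19 mm behind it; z points along the fingers, y is the direction in which the jaws open and shut (so a half turn about z gives the same grasp; the last joint's range is limited). The gripper opens to 85 mm and grips with 20 to 120 N. Pads are 22 mm wide; open, the fingers measure 114 mm over their backs; the gripper's body (76 mm by 85 mm) begins 54 mm behind the grasp point. The pads swing forward as they close: fully open they stand 13 mm farther back than shut.
Start: joints at [-78.707, 17.653, 93.61, -0, 68.738, -3.994], TCP at [0.165, -0.603, 0.231] pointing down, gripper open.
Joint ranges: [-175.34, 175.34], [-45.06, 112.39], [2.9, 150.54], [-68.45, 248.45], [3.09, 151.38], [-168.51, 168.51]. Speed limits (degrees/s): [159.86, 159.86, 180, 180, 180, 180].

### API

Orientations are given as a 3x3 rotation matrix whose columns are the frame's x, y, z axes.
In Python, from cell import ctrl, viewer gives the robot as it stands.
- The arm moves only by the tool servo_tool, never from a script. Its argument "motion" is a list of rows, each a list of 6 numbers: the shift along the tool's x, y, z in m, then the turn, a rotation vector about the tool's x, y, z in rad. A call has 1 to 20 rows; each row shifts and turns the commanded pose from where the row before left it, along the tool's axes as they then stand; what a row does not reach is not made up. A row lasts 1/12 s, in which the tool goes at most 41.7 mm and 7.16 degrees, less where a joint would pass 70% of its speed; a pose out of reach is approached as far as the arm can. A call is refused whole if a number of a shift passes 0.0417 or a number of a turn 0.125, either way. A call with a gripper value outside its range is refused whole. "gripper" is the finger opening in m, from 0 to 0.0854, set as the call begins (left out, the last holds). The fingers move at their own pace and stop on an object; "force" is the grip in N (left out, the last holds). Time passes only in rows, so rows that do not move let the fingers close. It gives the time, the measured TCP pose, the force and the opening at its end, in the units of the state.
- ctrl.read_state(): the state, without advancing time (a new reading comes with each control period).
- viewer.capture(name): name is "scene" or "side" or "wrist"; returns a dict with "frame" (420x560x3 uint8, blue, green, red), "vertical_fov" (degrees; the focal length in pixels is half the picture's height over the tangent of half this angle, whatever the lens; pixels are square), "cx", "cy" (the principal point, pixels), "origin" and "attitude" of the camera in the world. Camera axes: x right, y down, z forward; pixel columns grow to the right and rows downward; lengths in m; the calibration is good to about 2 mm. A picture is of the moment at which its call begins. There is no depth.
- ctrl.close_job(): hands the job in, once; it reports no verdict.
The state is a dict: "clock": time; "joint_positions": joint angles; "joint_velocities": joint speeds; "joint_torque": joint torques, N m; "position": TCP position; "orientation": TCP orientation; "wrist_force": force on the tool from outside, world axes, zero at the start; "ft_torque": the same for the moment, N m; "width": finger opening in m.
Only numpy, scipy, OpenCV 4.12 (cv2) and the standard library are available. Lean on these libraries where they do the work, as an engineer would, in place of code of your own. Each camera call takes 0.05 s, during which the arm holds its last target.

## Working session

There is one attempt and no reset: what is moved stays moved. The work goes in short steps, Python scripts to look and compute and a tool call to move; the robot and the scene stay as the last step left them, time stands still between calls to the robot, and variables do not carry over. Pictures are saved under pics/ and viewed, and the job is handed in when it is done.

Besides the shell and the picture viewer there is one more tool, called after ">>>" as name([rows], argument=value, ...), one row to a line, values as JSON. servo_tool: Moves the arm, as the interface text tells. Its arguments: {"type":"object","properties":{"motion":{"type":"array","items":{"type":"array","items":{"type":"number"}}},"gripper":{"type":"number"},"force":{"type":"number"}},"required":["motion"]}

```bash
ls -la; mkdir -p pics; cat > h.py <<'E'
import numpy as np, cv2
from cell import ctrl, viewer
def cap(name, fn=None):
    c=viewer.capture(name)
    if fn: cv2.imwrite('pics/'+fn,c['frame'])
    return c
def ray(c,u,v):
    f=c['frame'].shape[0]/2/np.tan(np.radians(c['vertical_fov'])/2)
    d=np.array([(u-c['cx'])/f,(v-c['cy'])/f,1.0])
    return np.array(c['origin']),np.array(c['attitude'])@d
def onz(c,u,v,z):
    o,d=ray(c,u,v); return o+d*(z-o[2])/d[2]
def proj(c,p):
    f=c['frame'].shape[0]/2/np.tan(np.radians(c['vertical_fov'])/2)
    q=np.array(c['attitude']).T@(np.array(p)-np.array(c['origin']))
    return q[:2]/q[2]*f+[c['cx'],c['cy']]
E
python3 - <<'E'
from h import *
import pickle
s=ctrl.read_state(); print(s['clock'],s['position'],s['orientation'],s['width'])
D={}
for n in ['scene','side','wrist']:
    c=cap(n,n+'0.png'); D[n]=c
    print(n,c['vertical_fov'],c['cx'],c['cy'],c['origin'],c['attitude'],{k for k in c})
pickle.dump(D,open('d0.pkl','wb'))
E
```

```text
total 12
drwxr-xr-x  3 agent agent 4096 Dec  7 08:46 .
drwxr-xr-x 23 root  root  4096 Dec  7 08:46 ..
drwxr-xr-x  2 agent agent 4096 Dec  7 08:46 pics
0.0 [ 0.16460499 -0.60207197  0.23003483] [[ 9.64610614e-01  2.63678143e-01 -4.46762644e-04]
 [ 2.63678462e-01 -9.64607885e-01  2.30139531e-03]
 [ 1.75876872e-04 -2.33775203e-03 -9.99997252e-01]] 0.08524649931662115
scene 54.33160453301357 287.50781563308254 209.4522144481364 [ 1.10239894 -0.62402622  0.86432064] [[ 0.69522261  0.51151765 -0.50499031]
 [ 0.71874682 -0.48661931  0.49659305]
 [ 0.00827807 -0.7082029  -0.70596043]] {'vertical_fov', 'origin', 'frame', 'cx', 'attitude', 'cy'}
side 50.82031979370455 271.72934644073393 207.86865903686368 [0.05396218 0.52358497 0.85490761] [[-0.77698564 -0.46636785  0.42284081]
 [-0.62932573  0.55882682 -0.54005713]
 [ 0.01557049 -0.68572124 -0.7276977 ]] {'vertical_fov', 'origin', 'frame', 'cx', 'attitude', 'cy'}
wrist 66.33652917713087 280.9300358330023 212.92805456489083 [ 0.23477732 -0.58191433  0.37199762] [[ 0.26237479 -0.9233234  -0.28041643]
 [-0.96496339 -0.25173362 -0.07399899]
 [-0.00226525  0.29000706 -0.95702183]] {'vertical_fov', 'origin', 'frame', 'cx', 'attitude', 'cy'}
```

View pics/scene0.png

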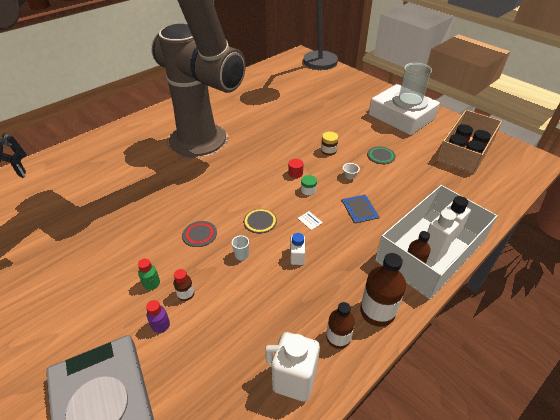

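View pics/side0.png

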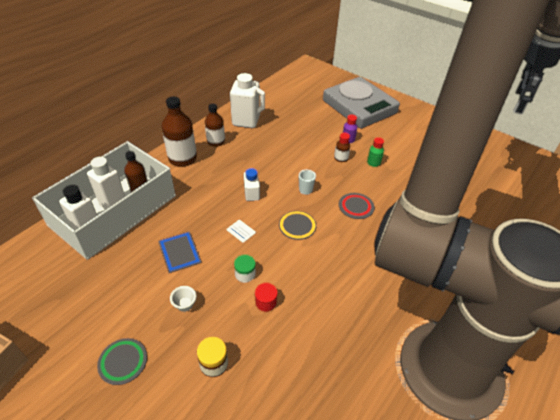

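View pics/wrist0.png

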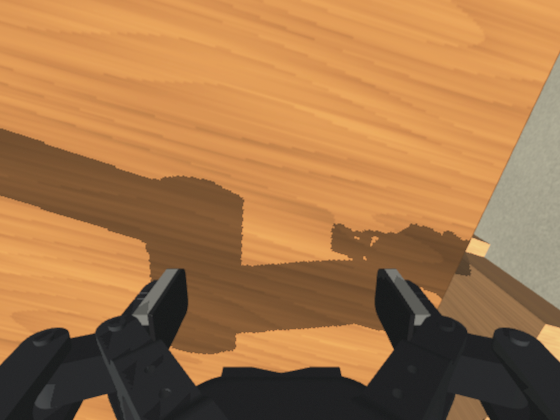

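Scene view: the yellow jar is at (330,143), the green-lid pot at (309,186) and its red look-alike at (296,168). The blue-cap flask is at (298,250) and the beaker at (240,248). The pads are red (200,233), yellow (260,220), blue (360,208) and green (381,155). There are three red-capped bottles: green-bodied (148,275), amber (183,284) and purple (158,316). The amber one with the white label fits bottle_mid. I'll confirm that in a crop and measure.

```bash
python3 - <<'E'
from h import *
import pickle
D=pickle.load(open('d0.pkl','rb'))
a=cv2.resize(D['scene']['frame'][245:345,120:220],None,fx=4,fy=4,interpolation=cv2.INTER_CUBIC)
b=cv2.resize(D['side']['frame'][100:200,300:400],None,fx=4,fy=4,interpolation=cv2.INTER_CUBIC)
cv2.imwrite('pics/crop1.png',np.hstack([a,b]))
rng={'yellow':[(20,35)],'red':[(0,6),(174,180)],'blue':[(105,125)],'green':[(50,88)]}
for n in ['scene','side']:
    hsv=cv2.cvtColor(D[n]['frame'],cv2.COLOR_BGR2HSV)
    for k,rs in rng.items():
        m=np.zeros(hsv.shape[:2],np.uint8)
        for lo,hi in rs: m|=cv2.inRange(hsv,(lo,150,60),(hi,255,255))
        N,l,st,ce=cv2.connectedComponentsWithStats(m)
        for i in range(1,N):
            if st[i,4]>40:
                x,y,w,h,A=st[i]
                pts=[onz(D[n],x+w/2-.5,y+h/2-.5,z)[:2].round(3) for z in (0.004,)]
                print(n,k,st[i],ce[i].round(1),pts)
E
```

```text
scene yellow [322 132  16  12 159] [329.7 137.4] [array([0.327, 0.348])]
scene yellow [245 209  31  23 143] [259.7 220.5] [array([ 0.463, -0.107])]
scene red [288 159  16  19 255] [295.3 167.9] [array([0.365, 0.136])]
scene red [186 223  27  21 158] [198.9 232.9] [array([ 0.383, -0.264])]
scene red [138 258  13  14 145] [144.2 264.7] [array([ 0.375, -0.432])]
scene red [174 269  14  15 163] [180.2 276. ] [array([ 0.472, -0.384])]
scene red [146 300  15  16 180] [153.1 307.4] [array([ 0.504, -0.483])]
scene blue [344 195  34  26 131] [359.8 208.4] [array([0.632, 0.146])]
scene blue [292 233  12  13 122] [297.5 238.8] [array([ 0.59, -0.08])]
scene green [302 176  13  11  47] [307.9 180.5] [array([0.439, 0.118])]
scene green [141 266  19  23 150] [150.2 278.3] [array([ 0.421, -0.442])]
side yellow [280 211  36  28 270] [297.1 224.4] [array([ 0.461, -0.105])]
side yellow [197 337  30  30 717] [211.4 351.4] [array([0.391, 0.28 ])]
side red [347 115  10   9  77] [351.4 119. ] [array([ 0.6  , -0.587])]
side red [339 132  11  13  97] [344.  138.1] [array([ 0.564, -0.485])]
side red [374 138  10  10  83] [378.2 142.2] [array([ 0.47 , -0.535])]
side red [342 195  29  21 179] [356.1 205.2] [array([ 0.382, -0.26 ])]
side red [255 283  23  29 528] [265.7 296.4] [array([0.387, 0.112])]
side blue [246 169  11  11  93] [251.2 174. ] [array([ 0.677, -0.173])]
side blue [161 233  38  38 260] [179.  252.3] [array([0.628, 0.147])]
side green [368 147  15  19 200] [375.  156.4] [array([ 0.445, -0.471])]
side green [235 256  20  17 276] [244.4 264.1] [array([0.483, 0.075])]
side green [101 342  42  38 263] [121.8 361.3] [array([0.515, 0.407])]
```

View pics/crop1.png

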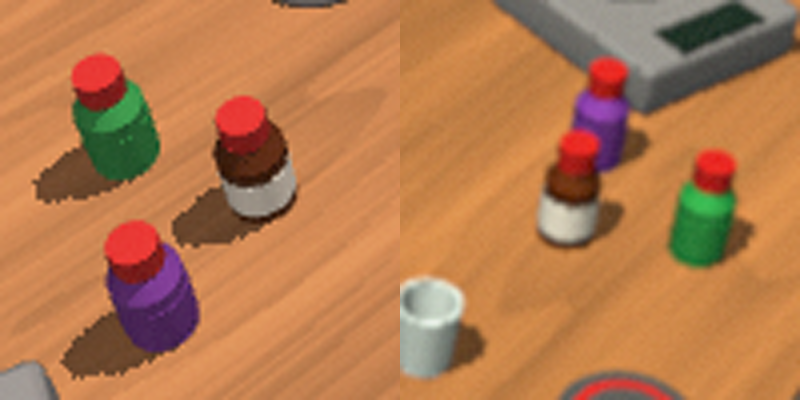

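```bash
cat > m.py <<'E'
from h import *
import sys
rng={'yellow':[(20,35)],'red':[(0,6),(174,180)],'blue':[(105,125)],'green':[(45,88)]}
def mask(fr,k,s=150,v=50):
    hsv=cv2.cvtColor(fr,cv2.COLOR_BGR2HSV); m=np.zeros(hsv.shape[:2],np.uint8)
    for lo,hi in rng[k]: m|=cv2.inRange(hsv,(lo,s,v),(hi,255,255))
    return m
def tri(cs,uvs):
    A=np.zeros((3,3));b=np.zeros(3);R=[]
    for c,(u,v) in zip(cs,uvs):
        o,d=ray(c,u,v);d/=np.linalg.norm(d);P=np.eye(3)-np.outer(d,d);A+=P;b+=P@o;R.append((o,P))
    p=np.linalg.solve(A,b); return p,[round(1000*np.linalg.norm(P@(p-o)),1) for o,P in R]
E
python3 - <<'E'
from m import *
import pickle
D=pickle.load(open('d0.pkl','rb'))
S,E=D['scene'],D['side']
for n,a,b in [('jar',(329.7,137.4),(211.4,351.4)),('bottle',(180.2,276),(344,138.1)),('flask',(297.5,238.8),(251.2,174)),('pot',(308.5,181.5),(244.6,263.9)),
  ('redlook',(295.3,167.9),(265.7,296.4)),('greenB',(144.2,264.7),(378.2,142.2)),('purpB',(153.1,307.4),(351.4,119.))]:
    p,r=tri([S,E],[a,b]); print(n,p.round(4),r)
# pads: bird's-eye coordinates of ring pixels
for n,c in [('scene',S),('side',E)]:
  for k,(u,v) in {'red':(199,233) if n=='scene' else (356,205),'yellow':(260,220) if n=='scene' else (298,225),'green':(381,155) if n=='scene' else (122,361),'blue':(360,208) if n=='scene' else (179,252)}.items():
    m=mask(c['frame'],k,90,40); w=np.zeros_like(m); cv2.circle(w,(u,v),26,255,-1); m&=w
    ys,xs=np.nonzero(m); P=np.array([onz(c,x,y,.004)[:2] for x,y in zip(xs,ys)],np.float32)*1000
    r=cv2.minAreaRect(P) 
    (cc,rad)=cv2.minEnclosingCircle(P)
    # algebraic circle fit
    A=np.c_[2*P,np.ones(len(P))]; s=np.linalg.lstsq(A,(P**2).sum(1),rcond=None)[0]
    print(n,k,len(P),'circfit',s[:2].round(1),np.sqrt(s[2]+s[0]**2+s[1]**2).round(1),'encl',np.round(cc,1),round(rad,1),'rect',np.round(r[0],1),np.round(r[1],1),round(r[2],1))
a=cv2.resize(S['frame'][120:270,220:400],None,fx=4,fy=4,interpolation=cv2.INTER_CUBIC)
cv2.imwrite('pics/crop2.png',a)
E
```

```text
jar [0.3713 0.2937 0.0532] [np.float64(0.5), np.float64(0.5)]
bottle [ 0.522  -0.4037  0.0729] [np.float64(0.4), np.float64(0.4)]
flask [ 0.6285 -0.1202  0.0694] [np.float64(0.5), np.float64(0.5)]
pot [0.4669 0.0908 0.0357] [np.float64(0.4), np.float64(0.4)]
redlook [0.3807 0.1196 0.0225] [np.float64(0.5), np.float64(0.5)]
greenB [ 0.4362 -0.448   0.075 ] [np.float64(0.4), np.float64(0.4)]
purpB [ 0.5539 -0.4943  0.0751] [np.float64(0.5), np.float64(0.5)]
scene red 192 circfit [ 382.1 -262.8] 34.8 encl [ 382.1 -262.9] 39.0 rect [ 382.9 -262.9] [76.9 75.3] 46.4
scene yellow 206 circfit [ 461.9 -106.7] 41.6 encl [ 462.1 -107. ] 45.9 rect [ 461.3 -107. ] [89.9 88.2] 46.4
scene green 92 circfit [515.2 404.1] 37.6 encl [515.1 403.5] 41.8 rect [515.6 403.9] [79.1 80.1] 9.3
scene blue 210 circfit [630.3 144.5] 44.8 encl [629.8 143.7] 58.8 rect [630.2 144.2] [73.6 97.8] 62.3
side red 262 circfit [ 382.7 -261.9] 35.0 encl [ 382.9 -261.9] 40.8 rect [ 383.1 -263.1] [78.8 77.8] 39.8
side yellow 313 circfit [ 462.4 -105.2] 41.8 encl [ 461.8 -105.4] 46.9 rect [ 461.6 -105.8] [89.9 92.1] 38.3
side green 453 circfit [516.3 405.6] 37.7 encl [516.4 405.7] 41.5 rect [516.2 405.8] [82.3 80.3] 39.5
side blue 385 circfit [630.3 146.1] 44.8 encl [630.4 146. ] 59.2 rect [630.3 145.7] [73.8 98.1] 62.5
```

View pics/crop2.png

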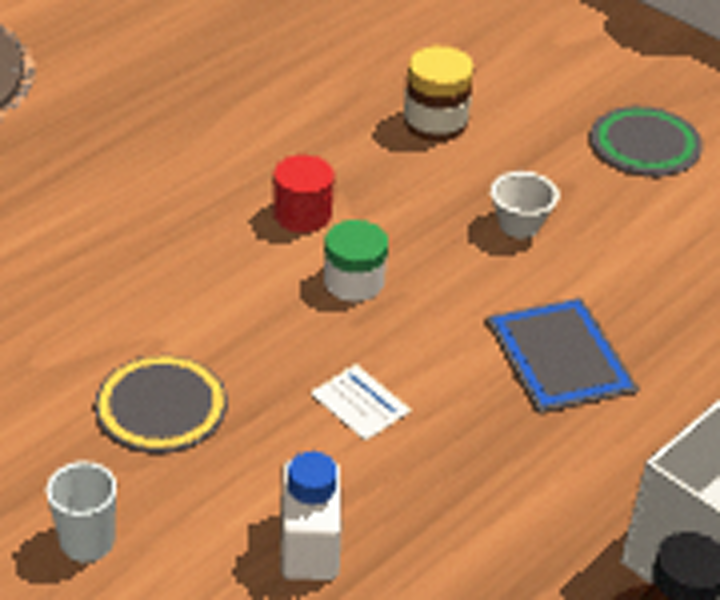

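```bash
python3 - <<'E'
from m import *
import pickle
D=pickle.load(open('d0.pkl','rb'));S,E=D['scene'],D['side']
print('beaker rim',tri([S,E],[(240.5,240.8),(307.3,173.8)]))
print('mortar rim',tri([S,E],[(351.2,167),(183,297)]))
for c,uv in ((S,[(342,199),(365,194.5),(379,217),(355,222.5)]),):
    P=[onz(c,*q,.004)[:2] for q in uv]; print(np.round(P,3),[np.degrees(np.arctan2(*(P[(i+1)%4]-P[i])[::-1])).round(1) for i in range(4)],[np.linalg.norm(P[(i+1)%4]-P[i]).round(3) for i in range(4)])
cv2.imwrite('pics/crop3.png',np.hstack([cv2.resize(S['frame'][215:285,262:332],None,fx=5.7,fy=5.7,interpolation=cv2.INTER_CUBIC),cv2.resize(E['frame'][155:225,217:287],None,fx=5.7,fy=5.7,interpolation=cv2.INTER_CUBIC)]))
E
```

```text
beaker rim (array([ 0.52342923, -0.22544175,  0.05790967]), [np.float64(1.0), np.float64(1.0)])
mortar rim (array([0.51147045, 0.24028228, 0.03579221]), [np.float64(0.7), np.float64(0.7)])
[[0.569 0.134]
 [0.605 0.201]
 [0.694 0.154]
 [0.66  0.085]] [np.float64(61.9), np.float64(-27.8), np.float64(-116.8), np.float64(152.0)] [np.float64(0.076), np.float64(0.101), np.float64(0.077), np.float64(0.103)]
```

View pics/crop3.png

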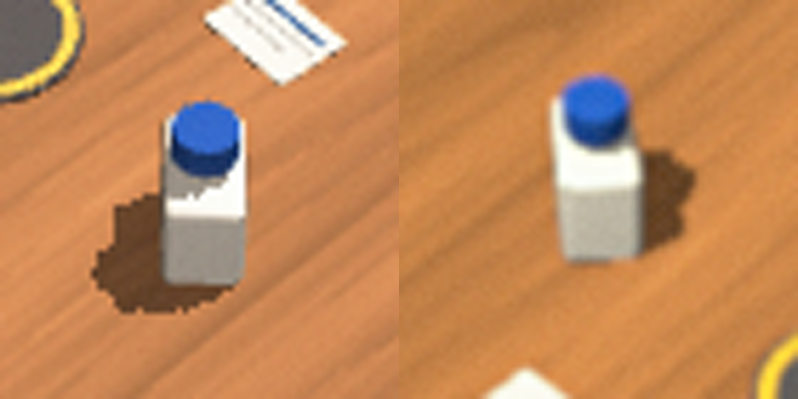

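```bash
python3 - <<'E'
from m import *
import pickle
D=pickle.load(open('d0.pkl','rb'));S,E=D['scene'],D['side']
q=lambda x,y,x0,y0:(x0+x/5.7,y0+y/5.7)
for c,x0,y0,off,pts in ((S,262,215,0,[((163,281),0),((243,283),0),((163,214),.054),((243,216),.054)]),(E,217,155,399,[((565,258),0),((640,255),0),((557,186),.054),((640,186),.054)])):
    P=[onz(c,*q(a-off,b,x0,y0),z)[:2] for (a,b),z in pts]
    for i in (0,2): d=P[i+1]-P[i]; print(np.round(P[i:i+2],4),np.linalg.norm(d).round(4),np.degrees(np.arctan2(d[1],d[0])).round(1))
print(ctrl.read_state()['clock'])
# shift to above bottle in tool frame
s=ctrl.read_state();R=s['orientation'];print(R.T@(np.array([.522,-.404,.2])-s['position']))
E
```

```text
[[ 0.637  -0.1526]
 [ 0.6634 -0.1266]] 0.037 44.5
[[ 0.6395 -0.156 ]
 [ 0.6649 -0.1311]] 0.0356 44.5
[[ 0.6215 -0.0885]
 [ 0.5956 -0.1128]] 0.0355 -136.9
[[ 0.6187 -0.082 ]
 [ 0.5897 -0.1062]] 0.0378 -140.1
0.15
[ 0.39700692 -0.09697619  0.03052891]
```

Confirmed: the amber bottle at scene (183,284) and side (343,148) is the one with the red cap and white label. The green and purple ones are the look-alikes. The measured heights fit. Now I'll move above it and turn the jaws to the gap between its neighbours.

>>> servo_tool([
  [0.015,-0.004,0],
  [0.03,-0.007,0],
  [0.039,-0.01,0],
  [0.039,-0.01,0],
  [0.039,-0.01,0],
  [0.039,-0.01,0],
  [0.039,-0.01,0],
  [0.039,-0.01,0],
  [0.039,-0.01,0],
  [0.039,-0.009,0],
  [0.027,-0.005,0],
  [0.013,-0.002,0],
])

```text
validation failed for argument at $.mo...
```

>>> servo_tool([
  [0.015,-0.004,0,0,0,0],
  [0.03,-0.007,0,0,0,0],
  [0.039,-0.01,0,0,0,0],
  [0.039,-0.01,0,0,0,0],
  [0.039,-0.01,0,0,0,0],
  [0.039,-0.01,0,0,0,0],
  [0.039,-0.01,0,0,0,0],
  [0.039,-0.01,0,0,0,0],
  [0.039,-0.01,0,0,0,0],
  [0.039,-0.009,0,0,0,0],
  [0.027,-0.005,0,0,0,0],
  [0.013,-0.002,0,0,0,0],
  [0,0,0,0,0,-0.116],
  [0,0,0,0,0,-0.116],
  [0,0,0,0,0,-0.116],
  [0,0,0,0,0,-0.116],
  [0,0,0,0,0,-0.116],
  [0,0,0,0,0,-0.116],
  [0,0,0,0,0,-0.116],
  [0,0,0,0,0,-0.116],
], gripper=0.0854, force=40)

```text
clock: 1.82
position: [0.5215, -0.4045, 0.2309]
orientation: [[0.362, 0.932, -0.001], [0.932, -0.362, 0.001], [0.0, -0.001, -1.0]]
wrist_force: [-0.1, -0.4, -0.4]
width: 0.0852
```

```bash
cat >> m.py <<'E'
def st(*tgts):
    s=ctrl.read_state();R=np.array(s['orientation']);p=np.array(s['position'])
    psi=np.degrees(np.arctan2(R[1,0],R[0,0]))
    print('t',round(s['clock'],2),'tcp',p.round(4),'psi',psi.round(1),'jaw',(psi-90).round(1),'z',R[:,2].round(4),'j',np.round(s['joint_positions'],0),'F',np.round(s['wrist_force'],1),'w',round(s['width'],4))
    for t in tgts: print('shift to',t,(R.T@(np.array(t)-p)).round(4))
E
python3 - <<'E'
from m import *
c=cap('wrist','w1.png'); st((.522,-.404,.023))
for p in ((.522,-.404,.084),): print(proj(c,p))
E
```

```text
t 1.87 tcp [ 0.5215 -0.4045  0.231 ] psi 69.0 jaw -21.0 z [-9.e-04  5.e-04 -1.e+00] j [-42.  22.  88.  -0.  70. -21.] F [-0.3  0.4 -0.8] w 0.0855
shift to (0.522, -0.404, 0.023) [0.0006 0.0005 0.208 ]
[283.20538611 198.78055774]
```

View pics/w1.png

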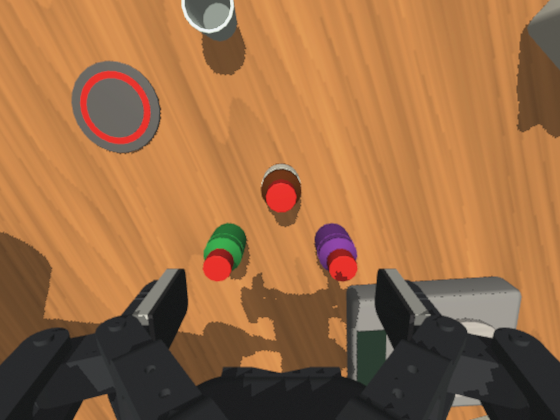

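The amber bottle's cap is at (281,197), where the prediction was (283,199), so I'm centred on it. The look-alikes at (218,265) and (342,265) are clear of the jaw line. Descending and gripping.

>>> servo_tool([
  [0,0,0.02,0,0,0],
  [0,0,0.035,0,0,0],
  [0,0,0.035,0,0,0],
  [0,0,0.035,0,0,0],
  [0,0,0.03,0,0,0],
  [0,0,0.02,0,0,0],
  [0,0,0.02,0,0,0],
  [0,0,0.01,0,0,0],
  [0,0,0,0,0,0],
  [0,0,0,0,0,0],
])

```text
clock: 2.7
position: [0.5218, -0.4046, 0.0261]
orientation: [[0.368, 0.93, -0.001], [0.93, -0.368, 0.001], [0.0, -0.001, -1.0]]
wrist_force: [-0.6, -1.0, -0.1]
width: 0.0854
```

>>> servo_tool([
  [0,0,0,0,0,0],
  [0,0,0,0,0,0],
  [0,0,0,0,0,0],
  [0,0,0,0,0,0],
  [0,0,0,0,0,0],
  [0,0,0,0,0,0],
  [0,0,0,0,0,0],
  [0,0,0,0,0,0],
  [0,0,0,0,0,0],
  [0,0,0,0,0,0],
], gripper=0.02, force=30)

```text
clock: 3.53
position: [0.5228, -0.4054, 0.028]
orientation: [[0.367, 0.93, 0.001], [0.93, -0.367, -0.001], [-0.001, 0.002, -1.0]]
wrist_force: [-1.5, 0.0, 6.4]
width: 0.0406
```

```bash
python3 - <<'E'
from m import *
c=cap('wrist','w2.png'); st((.3825,-.2625,.15))
E
```

```text
t 3.58 tcp [ 0.5228 -0.4054  0.028 ] psi 68.5 jaw -21.5 z [ 0.0013 -0.0014 -1.    ] j [-42.  35.  94.  -0.  50. -20.] F [-1.5  1.1  7.2] w 0.041
shift to (0.3825, -0.2625, 0.15) [ 0.0813 -0.1828 -0.1224]
```

View pics/w2.png

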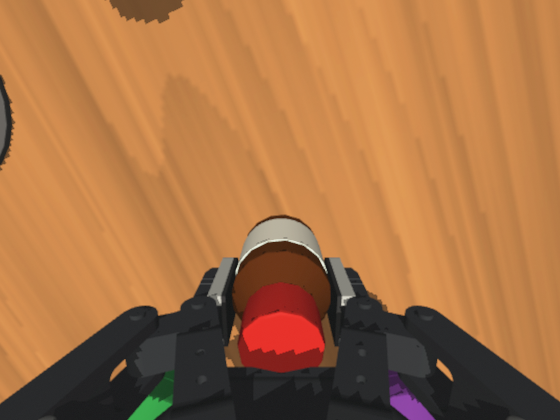

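Held: width 0.041 on the 42 mm body. Lifting and carrying to the red pad.

>>> servo_tool([
  [0,0,-0.01,0,0,0],
  [0,0,-0.02,0,0,0],
  [0,0,-0.03,0,0,0],
  [0,0,-0.03,0,0,0],
  [0,0,-0.02,0,0,0],
  [0,0,-0.01,0,0,0],
  [0.006,-0.013,0,0,0,0],
  [0.011,-0.025,0,0,0,0],
  [0.013,-0.03,0,0,0,0],
  [0.013,-0.03,0,0,0,0],
  [0.013,-0.03,0,0,0,0],
  [0.011,-0.025,0,0,0,0],
  [0.008,-0.018,0,0,0,0],
  [0.006,-0.012,0,0,0,0],
  [0,0,0,0,0,0],
  [0,0,0,0,0,0],
])

```text
clock: 4.92
position: [0.3812, -0.2617, 0.1459]
orientation: [[0.367, 0.93, -0.0], [0.93, -0.367, 0.0], [0.0, -0.0, -1.0]]
wrist_force: [1.2, -0.4, -1.0]
width: 0.0407
```

```bash
python3 - <<'E'
from m import *
c=cap('wrist','w3.png'); st((.3825,-.2625,.032))
E
```

```text
t 4.97 tcp [ 0.3822 -0.2626  0.1463] psi 68.5 jaw -21.5 z [ 9.e-04 -8.e-04 -1.e+00] j [-40.   6. 119.  -0.  55. -18.] F [ 0.6 -0.1 -1.7] w 0.0411
shift to (0.3825, -0.2625, 0.032) [0.0002 0.0002 0.1143]
```

View pics/w3.png

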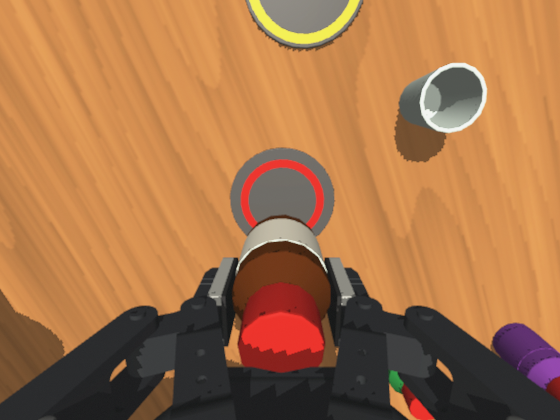

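>>> servo_tool([
  [0,0,0.01,0,0,0],
  [0,0,0.02,0,0,0],
  [0,0,0.02,0,0,0],
  [0,0,0.02,0,0,0],
  [0,0,0.015,0,0,0],
  [0,0,0.01,0,0,0],
  [0,0,0.008,0,0,0],
  [0,0,0.004,0,0,0],
  [0,0,0.002,0,0,0],
  [0,0,0.001,0,0,0],
  [0,0,0.001,0,0,0],
  [0,0,0.001,0,0,0],
  [0,0,0.001,0,0,0],
  [0,0,0,0,0,0],
  [0,0,0,0,0,0],
])

```text
clock: 6.22
position: [0.3818, -0.2622, 0.0336]
orientation: [[0.367, 0.93, 0.0], [0.93, -0.367, -0.0], [-0.0, 0.001, -1.0]]
wrist_force: [-0.4, 0.2, -1.4]
width: 0.0409
```

>>> servo_tool([
  [0,0,0.001,0,0,0],
  [0,0,0.001,0,0,0],
  [0,0,0,0,0,0],
  [0,0,0,0,0,0],
])

```text
clock: 6.55
position: [0.3819, -0.2623, 0.0319]
orientation: [[0.367, 0.93, 0.0], [0.93, -0.367, -0.0], [-0.0, 0.0, -1.0]]
wrist_force: [-1.2, 1.3, 5.7]
width: 0.0409
```

Contact: the vertical force rose to 5.7 N. Releasing and rising.

>>> servo_tool([
  [0,0,0,0,0,0],
  [0,0,0,0,0,0],
  [0,0,0,0,0,0],
  [0,0,0,0,0,0],
  [0,0,0,0,0,0],
  [0,0,0,0,0,0],
], gripper=0.075)

```text
clock: 7.05
position: [0.3816, -0.2621, 0.0312]
orientation: [[0.367, 0.93, -0.0], [0.93, -0.367, 0.0], [0.0, -0.0, -1.0]]
wrist_force: [0.3, -0.3, 0.6]
width: 0.0753
```

>>> servo_tool([
  [0,0,-0.01,0,0,0],
  [0,0,-0.02,0,0,0],
  [0,0,-0.04,0,0,0],
  [0,0,-0.04,0,0,0],
  [0,0,-0.04,0,0,0],
  [0,0,-0.03,0,0,0],
  [0,0,-0.02,0,0,0],
  [0,0,0,0,0,0],
])

```text
clock: 7.72
position: [0.3846, -0.2646, 0.2379]
orientation: [[0.367, 0.93, 0.009], [0.93, -0.367, -0.008], [-0.004, 0.012, -1.0]]
wrist_force: [0.1, -1.0, 0.3]
width: 0.0751
```

```bash
python3 - <<'E'
from m import *
c=cap('wrist','w4.png'); st((.6285,-.120,.2))
for p in ((.3825,-.2625,.004),(.3825,-.2625,.088)): print(proj(c,p))
E
```

```text
t 7.77 tcp [ 0.3834 -0.2635  0.235 ] psi 68.5 jaw -21.5 z [ 0.0059 -0.005  -1.    ] j [-40.  -1. 114.  -0.  66. -18.] F [-0.4  0.3 -0.3] w 0.075
shift to (0.6285, -0.12, 0.2) [0.2236 0.1751 0.0358]
[277.72265358 179.48642426]
[277.87410264 196.93135927]
```

View pics/w4.png

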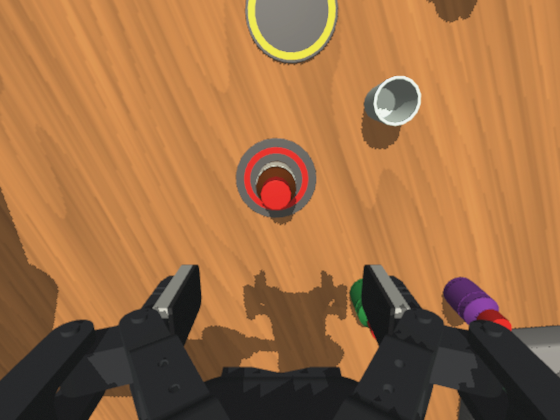

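The bottle is upright inside the red ring: cap at (276,195), ideal (278,197). Now the flask.

>>> servo_tool([
  [0.012,0.009,0.002,0,0,0],
  [0.025,0.02,0.004,0,0,0],
  [0.03,0.024,0.005,0,0,0],
  [0.03,0.024,0.005,0,0,0],
  [0.03,0.024,0.005,0,0,0],
  [0.03,0.024,0.005,0,0,0],
  [0.03,0.024,0.004,0,0,0],
  [0.024,0.018,0,0,0,0],
  [0.012,0.008,0,0,0,0],
  [0,0,0,0,0,-0.114],
  [0,0,0,0,0,-0.114],
  [0,0,0,0,0,-0.114],
  [0,0,0,0,0,-0.114],
  [0,0,0,0,0,-0.114],
  [0,0,0,0,0,-0.114],
  [0,0,0,0,0,-0.114],
  [0,0,0,0,0,-0.114],
  [0,0,0,0,0,-0.114],
  [0,0,0,0,0,-0.114],
  [0,0,0,0,0,0],
])

```text
clock: 9.43
position: [0.6248, -0.1186, 0.1991]
orientation: [[-0.693, 0.721, -0.004], [0.721, 0.693, 0.001], [0.003, -0.002, -1.0]]
wrist_force: [0.0, -0.4, 0.4]
width: 0.0748
```

```bash
python3 - <<'E'
from m import *
c=cap('wrist','w5.png'); st((.6285,-.120,.021))
print(proj(c,(.6285,-.12,.078)))
u=np.array([np.cos(np.radians(-46)),np.sin(np.radians(-46)),0])*31;v=np.array([-u[1],u[0],0])*19/31
for z in (.054,0):
  for a,b in ((1,1),(1,-1),(-1,-1),(-1,1)): print(z,proj(c,np.array([.6285,-.12,z])+(a*u+b*v)/1000).round(0))
E
```

```text
t 9.48 tcp [ 0.625  -0.1186  0.1994] psi 133.6 jaw 43.6 z [-3.5e-03  9.0e-04 -1.0e+00] j [-15.  21.  93.   0.  66. -58.] F [ 0.9 -0.3  0.7] w 0.0751
shift to (0.6285, -0.12, 0.021) [-0.0039  0.0019  0.1784]
[283.44391333 212.73596208]
0.054 [303. 237.]
0.054 [263. 237.]
0.054 [262. 172.]
0.054 [304. 172.]
0 [300. 219.]
0 [266. 219.]
0 [265. 164.]
0 [301. 164.]
```

View pics/w5.png

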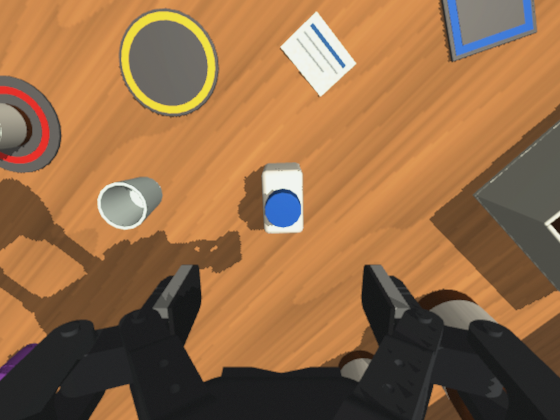

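```bash
python3 - <<'E'
from m import *
c=cap('wrist'); fr=c['frame']
m=mask(fr,'blue'); m[:150]=0; m[260:]=0; m[:,:250]=0; m[:,320:]=0
x,y,w,h=cv2.boundingRect(m); print(x,y,w,h,onz(c,x+w/2-.5,y+h/2-.5,.078))
hsv=cv2.cvtColor(fr,cv2.COLOR_BGR2HSV)
m=cv2.inRange(hsv,(0,0,150),(180,70,255)); m[:150]=0; m[260:]=0; m[:,:250]=0; m[:,320:]=0
x,y,w,h=cv2.boundingRect(m); print(x,y,w,h); 
cn=max(cv2.findContours(m,0,2)[0],key=cv2.contourArea);P=np.array([onz(c,*q[0],.054)[:2] for q in cn]);
# long edges: right side of body
for s in (0,1):
  rows=[(xs.min() if s==0 else xs.max(),y) for y in range(178,228) if len(xs:=np.nonzero(m[y])[0])]
  A=np.array([onz(c,*q,.054)[:2] for q in rows]); d=np.linalg.svd(A-A.mean(0))[2][0]; print(np.degrees(np.arctan2(d[1],d[0])),A.mean(0))
cv2.imwrite('pics/c5.png',cv2.resize(fr[140:260,220:340],None,fx=5,fy=5,interpolation=cv2.INTER_CUBIC))
st()
E
```

```text
265 189 35 38 [ 0.62466916 -0.11761615  0.078     ]
262 163 41 70
10.861323052090032 [ 0.62287235 -0.12225858]
-45.357580590785524 [ 0.63954922 -0.10637991]
t 9.53 tcp [ 0.6253 -0.1187  0.1997] psi 133.6 jaw 43.6 z [-2.8e-03  7.0e-04 -1.0e+00] j [-15.  21.  93.  -0.  66. -58.] F [-0.6 -0.8 -0.6] w 0.0747
```

View pics/c5.png

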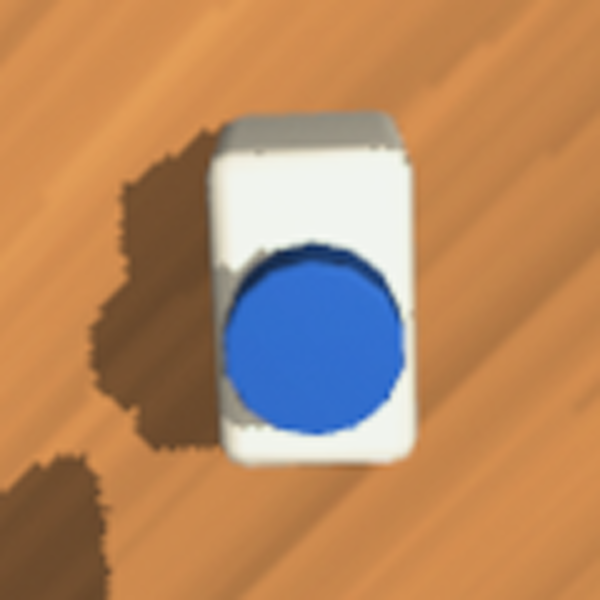

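The flask's top face is centred at (283,201) and turned about 2° relative to the jaws. Its centre works out at about (0.627, -0.118). Correcting for that, then descending.

>>> servo_tool([
  [-0.001,0.0015,0,0,0,-0.04],
  [0,0,0.02,0,0,0],
  [0,0,0.03,0,0,0],
  [0,0,0.03,0,0,0],
  [0,0,0.03,0,0,0],
  [0,0,0.025,0,0,0],
  [0,0,0.02,0,0,0],
  [0,0,0.015,0,0,0],
  [0,0,0.009,0,0,0],
  [0,0,0,0,0,0],
  [0,0,0,0,0,0],
])

```text
clock: 10.45
position: [0.6283, -0.1187, 0.0223]
orientation: [[-0.72, 0.694, -0.0], [0.694, 0.72, 0.0], [0.0, -0.0, -1.0]]
wrist_force: [1.0, -0.8, 0.2]
width: 0.0751
```

>>> servo_tool([
  [0,0,0,0,0,0],
  [0,0,0,0,0,0],
  [0,0,0,0,0,0],
  [0,0,0,0,0,0],
  [0,0,0,0,0,0],
  [0,0,0,0,0,0],
  [0,0,0,0,0,0],
  [0,0,0,0,0,0],
  [0,0,0,0,0,0],
  [0,0,0,0,0,0],
], gripper=0.02, force=30)

```text
clock: 11.28
position: [0.6294, -0.1191, 0.024]
orientation: [[-0.72, 0.694, 0.003], [0.694, 0.72, -0.001], [-0.003, 0.001, -1.0]]
wrist_force: [-0.4, -0.3, 5.5]
width: 0.0375
```

```bash
python3 - <<'E'
from m import *
c=cap('wrist','w6.png'); st((.630,.145,.15))
E
```

```text
t 11.33 tcp [ 0.6294 -0.1191  0.024 ] psi 136.1 jaw 46.1 z [ 2.5e-03 -8.0e-04 -1.0e+00] j [-15.  34.  98.  -0.  49. -61.] F [-0.1  0.2  6.3] w 0.0378
shift to (0.63, 0.145, 0.15) [ 0.1825  0.1908 -0.1262]
```

View pics/w6.png

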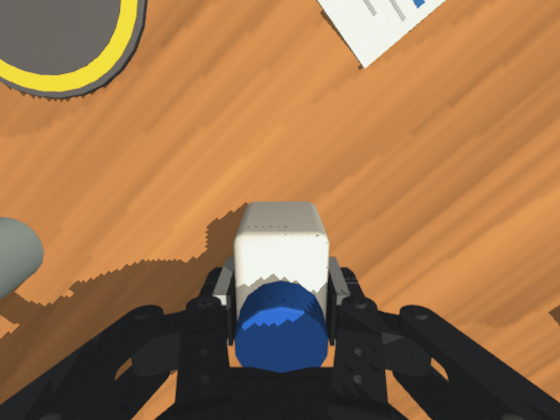

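Held squarely: width 0.0378 on the 38 mm body. Lifting, carrying to the blue pad and turning 16° to its outline.

>>> servo_tool([
  [0,0,-0.01,0,0,0],
  [0,0,-0.02,0,0,0],
  [0,0,-0.03,0,0,0],
  [0,0,-0.03,0,0,0],
  [0,0,-0.02,0,0,0],
  [0,0,-0.01,0,0,0],
  [0.01,0.011,0,0,0,0],
  [0.02,0.021,0,0,0,0],
  [0.025,0.026,0,0,0,0],
  [0.025,0.026,0,0,0,0],
  [0.025,0.026,0,0,0,0],
  [0.025,0.026,0,0,0,0],
  [0.02,0.022,0,0,0,0],
  [0.018,0.02,0,0,0,0],
  [0.013,0.013,0,0,0,-0.07],
  [0,0,0,0,0,-0.07],
  [0,0,0,0,0,-0.07],
  [0,0,0,0,0,-0.073],
  [0,0,0,0,0,0],
  [0,0,0,0,0,0],
])

```text
clock: 13.0
position: [0.6284, 0.1451, 0.1401]
orientation: [[-0.885, 0.466, -0.004], [0.466, 0.885, -0.0], [0.003, -0.002, -1.0]]
wrist_force: [0.4, -0.3, -0.8]
width: 0.0379
```

```bash
python3 - <<'E'
from m import *
c=cap('wrist','w7.png'); st((.632,.144,.026))
E
```

```text
t 13.05 tcp [0.6288 0.1449 0.1406] psi 152.2 jaw 62.2 z [-3.1e-03 -2.0e-04 -1.0e+00] j [  9.  25.  94.   0.  61. -53.] F [ 0.   0.  -1.4] w 0.0378
shift to (0.632, 0.144, 0.026) [-0.0035  0.0009  0.1146]
```

View pics/w7.png

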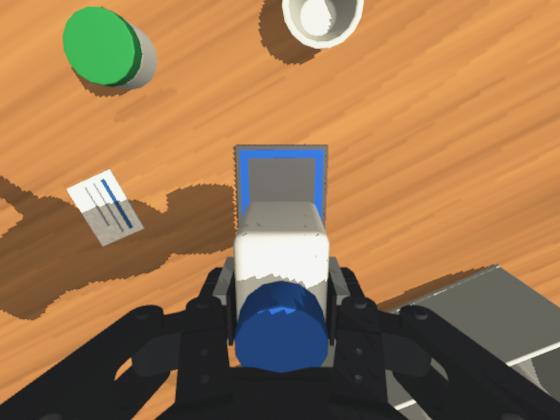

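>>> servo_tool([
  [-0.002,0,0.01,0,0,0],
  [0,0,0.02,0,0,0],
  [0,0,0.02,0,0,0],
  [0,0,0.02,0,0,0],
  [0,0,0.015,0,0,0],
  [0,0,0.01,0,0,0],
  [0,0,0.007,0,0,0],
  [0,0,0.004,0,0,0],
  [0,0,0.002,0,0,0],
  [0,0,0.001,0,0,0],
  [0,0,0.001,0,0,0],
  [0,0,0,0,0,0],
  [0,0,0,0,0,0],
])

```text
clock: 14.13
position: [0.6326, 0.1437, 0.0331]
orientation: [[-0.885, 0.465, 0.001], [0.465, 0.885, 0.0], [-0.001, 0.001, -1.0]]
wrist_force: [1.2, -0.5, -1.3]
width: 0.0378
```

>>> servo_tool([
  [0,0,0.001,0,0,0],
  [0,0,0.001,0,0,0],
  [0,0,0.001,0,0,0],
  [0,0,0.001,0,0,0],
  [0,0,0,0,0,0],
  [0,0,0,0,0,0],
])

```text
clock: 14.63
position: [0.632, 0.1435, 0.0282]
orientation: [[-0.885, 0.465, -0.0], [0.465, 0.885, -0.0], [0.0, -0.0, -1.0]]
wrist_force: [0.1, -0.1, -1.7]
width: 0.0375
```

>>> servo_tool([
  [0,0,0.001,0,0,0],
  [0,0,0.001,0,0,0],
  [0,0,0,0,0,0],
  [0,0,0,0,0,0],
])

```text
clock: 14.97
position: [0.632, 0.1436, 0.028]
orientation: [[-0.885, 0.465, -0.001], [0.465, 0.885, -0.0], [0.001, -0.0, -1.0]]
wrist_force: [-3.9, -1.0, 8.8]
width: 0.0376
```

Contact: 8.8 N. Releasing and rising.

>>> servo_tool([
  [0,0,0,0,0,0],
  [0,0,0,0,0,0],
  [0,0,0,0,0,0],
  [0,0,0,0,0,0],
  [0,0,0,0,0,0],
  [0,0,0,0,0,0],
], gripper=0.075)

```text
clock: 15.47
position: [0.632, 0.1436, 0.0261]
orientation: [[-0.885, 0.465, -0.0], [0.465, 0.885, -0.0], [0.0, -0.0, -1.0]]
wrist_force: [-0.0, 0.4, 0.5]
width: 0.0749
```

>>> servo_tool([
  [0,0,-0.01,0,0,0],
  [0,0,-0.02,0,0,0],
  [0,0,-0.04,0,0,0],
  [0,0,-0.04,0,0,0],
  [0,0,-0.03,0,0,0],
  [0,0,-0.02,0,0,0],
  [0,0,-0.01,0,0,0],
  [0,0,0,0,0,0],
])

```text
clock: 16.13
position: [0.6342, 0.1439, 0.2004]
orientation: [[-0.885, 0.465, 0.007], [0.465, 0.885, 0.001], [-0.006, 0.004, -1.0]]
wrist_force: [1.4, 0.6, 0.3]
width: 0.075
```

```bash
python3 - <<'E'
from m import *
c=cap('wrist','w8.png'); st((.467,.091,.18))
for p in ((.630,.145,.004),(.630,.145,.082)): print(proj(c,p))
cv2.imwrite('pics/c8.png',cv2.resize(c['frame'][120:270,200:360],None,fx=4,fy=4,interpolation=cv2.INTER_CUBIC))
E
```

```text
t 16.18 tcp [0.6327 0.1437 0.1977] psi 152.3 jaw 62.3 z [ 2.6e-03  4.0e-04 -1.0e+00] j [  9.  22.  92.  -0.  66. -53.] F [-0.4 -0.6 -1.3] w 0.0751
shift to (0.467, 0.091, 0.18) [ 0.1222 -0.1237  0.0173]
[278.95572576 184.06494389]
[278.78817088 203.50158781]
```

View pics/w8.png

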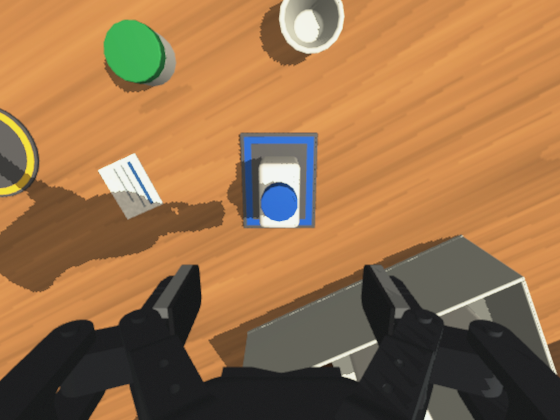

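View pics/c8.png

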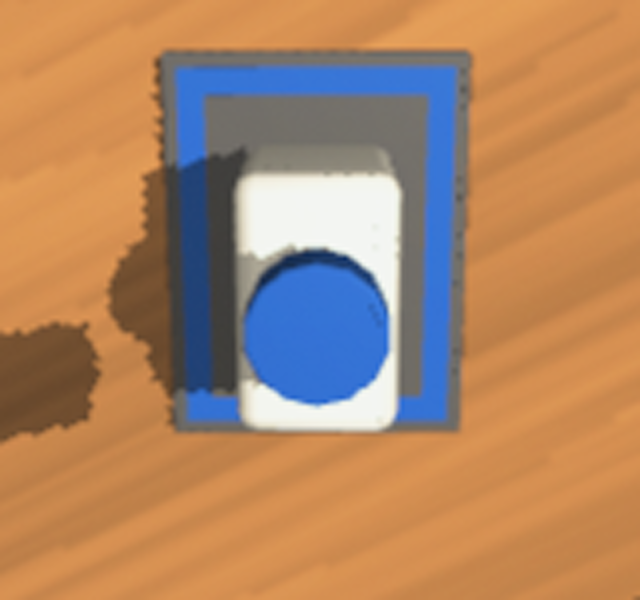

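The flask is square and centred in the blue outline: cap at (279,202.5), ideal (279,203.5). Now the pot.

>>> servo_tool([
  [0.009,-0.009,0,0,0,0],
  [0.018,-0.018,0,0,0,0],
  [0.024,-0.025,0,0,0,0],
  [0.025,-0.025,0.005,0,0,0],
  [0.024,-0.024,0.005,0,0,0],
  [0.014,-0.015,0.005,0,0,0],
  [0.008,-0.008,0,0,0,0],
  [0,0,0,0,0,0],
  [0,0,0,0,0,0],
], gripper=0.08)

```text
clock: 16.93
position: [0.4666, 0.0906, 0.1807]
orientation: [[-0.885, 0.465, -0.0], [0.465, 0.885, 0.0], [0.0, 0.0, -1.0]]
wrist_force: [-0.2, 0.8, 0.6]
width: 0.08
```

```bash
python3 - <<'E'
from m import *
c=cap('wrist','w9.png'); st((.467,.091,.01))
print(proj(c,(.467,.091,.044)))
m=mask(c['frame'],'green'); m[300:]=0
for q in cv2.findContours(m,0,2)[0]:
    if cv2.contourArea(q)>200: x,y,w,h=cv2.boundingRect(q); print(x,y,w,h,onz(c,x+w/2-.5,y+w/2*1.0-.5,.044), onz(c,x+w/2-.5,y+h/2-.5,.037),onz(c,x+w/2-.5,y+h/2-.5,.044))
E
```

```text
t 16.98 tcp [0.4677 0.0908 0.1813] psi 152.3 jaw 62.3 z [ 1.5e-03  3.0e-04 -1.0e+00] j [  6.   4. 116.   0.  60. -57.] F [0.  0.1 0.2] w 0.0802
shift to (0.467, 0.091, 0.01) [ 0.0009 -0.0003  0.1713]
[281.24544906 203.66160739]
256 173 52 52 [0.46288036 0.09342904 0.044     ] [0.46445873 0.09261095 0.037     ] [0.46288036 0.09342904 0.044     ]
```

View pics/w9.png

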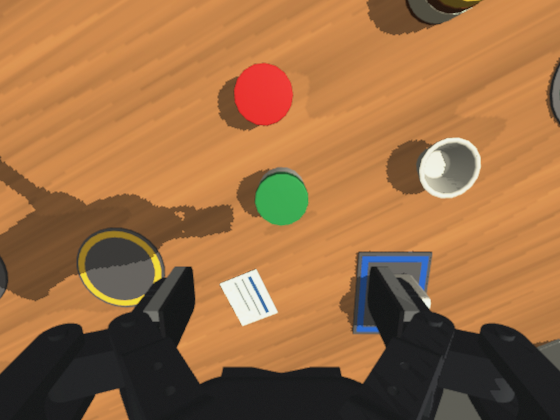

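The pot's lid is at (282,199), predicted (281,204), so I need about 3 mm further along tool +x. Its red look-alike at (264,94) stays clear of the jaws. Descending.

>>> servo_tool([
  [0.003,0,0.01,0,0,0],
  [0,0,0.03,0,0,0],
  [0,0,0.035,0,0,0],
  [0,0,0.03,0,0,0],
  [0,0,0.025,0,0,0],
  [0,0,0.02,0,0,0],
  [0,0,0.012,0,0,0],
  [0,0,0.008,0,0,0],
  [0,0,0.002,0,0,0],
  [0,0,0,0,0,0],
  [0,0,0,0,0,0],
])

```text
clock: 17.9
position: [0.4648, 0.0921, 0.0097]
orientation: [[-0.885, 0.465, 0.001], [0.465, 0.885, 0.0], [-0.001, 0.001, -1.0]]
wrist_force: [1.0, 1.0, 0.2]
width: 0.0802
```

>>> servo_tool([
  [0,0,0,0,0,0],
  [0,0,0,0,0,0],
  [0,0,0,0,0,0],
  [0,0,0,0,0,0],
  [0,0,0,0,0,0],
  [0,0,0,0,0,0],
  [0,0,0,0,0,0],
  [0,0,0,0,0,0],
  [0,0,0,0,0,0],
], gripper=0.03, force=25)

```text
clock: 18.65
position: [0.4646, 0.092, 0.0103]
orientation: [[-0.885, 0.465, 0.002], [0.465, 0.885, 0.0], [-0.001, 0.001, -1.0]]
wrist_force: [-1.4, -0.7, 7.2]
width: 0.048
```

```bash
python3 - <<'E'
from m import *
c=cap('wrist','w10.png'); st((.516,.405,.13))
E
```

```text
t 18.7 tcp [0.4646 0.092  0.0103] psi 152.3 jaw 62.3 z [ 1.8e-03  2.0e-04 -1.0e+00] j [  6.  21. 121.  -0.  38. -56.] F [-1. -0.  6.] w 0.0484
shift to (0.516, 0.405, 0.13) [ 0.0999  0.3011 -0.1195]
```

View pics/w10.png

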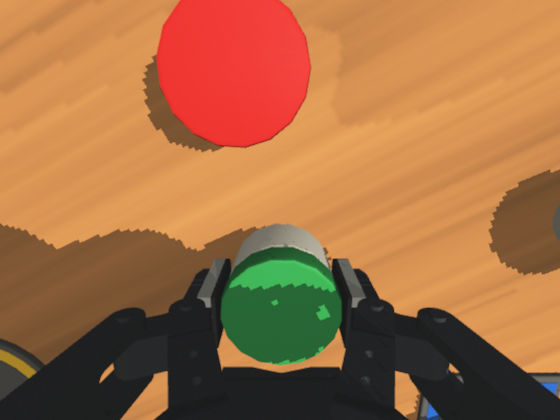

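Held: width 0.048. Lifting and carrying to the green pad.

>>> servo_tool([
  [0,0,-0.01,0,0,0],
  [0,0,-0.02,0,0,0],
  [0,0,-0.03,0,0,0],
  [0,0,-0.03,0,0,0],
  [0,0,-0.02,0,0,0],
  [0,0,-0.01,0,0,0],
  [0.004,0.012,0,0,0,0],
  [0.008,0.025,0,0,0,0],
  [0.011,0.034,0,0,0,0],
  [0.011,0.034,0,0,0,0],
  [0.011,0.034,0,0,0,0],
  [0.011,0.034,0,0,0,0],
  [0.011,0.034,0,0,0,0],
  [0.011,0.034,0,0,0,0],
  [0.01,0.03,0,0,0,0],
  [0.008,0.02,0,0,0,0],
  [0.004,0.01,0,0,0,0],
  [0,0,0,0,0,0],
  [0,0,0,0,0,0],
])

```text
clock: 20.28
position: [0.5143, 0.404, 0.1283]
orientation: [[-0.886, 0.464, -0.002], [0.464, 0.886, -0.002], [0.001, -0.003, -1.0]]
wrist_force: [0.4, 0.1, -0.9]
width: 0.0483
```

```bash
python3 - <<'E'
from m import *
c=cap('wrist','w11.png'); st((.516,.405,.0143))
E
```

```text
t 20.33 tcp [0.5144 0.4033 0.1284] psi 152.3 jaw 62.3 z [-0.0019 -0.0022 -1.    ] j [ 34.  27.  94.  -0.  60. -28.] F [-0.6  0.2 -0.3] w 0.0483
shift to (0.516, 0.405, 0.0143) [-0.0007  0.0026  0.1141]
```

View pics/w11.png

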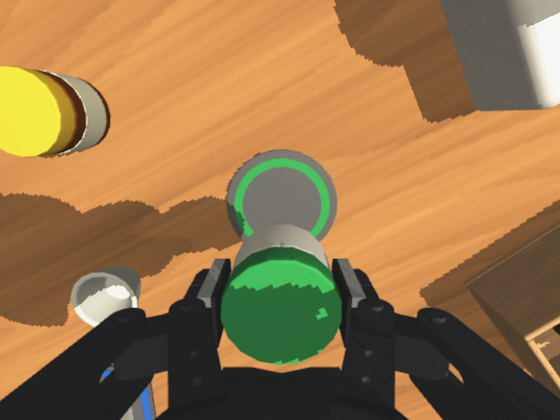

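>>> servo_tool([
  [0,0.001,0.01,0,0,0],
  [0,0,0.02,0,0,0],
  [0,0,0.02,0,0,0],
  [0,0,0.02,0,0,0],
  [0,0,0.015,0,0,0],
  [0,0,0.01,0,0,0],
  [0,0,0.007,0,0,0],
  [0,0,0.004,0,0,0],
  [0,0,0.002,0,0,0],
  [0,0,0.001,0,0,0],
  [0,0,0.001,0,0,0],
  [0,0,0.001,0,0,0],
  [0,0,0,0,0,0],
  [0,0,0,0,0,0],
])

```text
clock: 21.5
position: [0.5159, 0.406, 0.0188]
orientation: [[-0.885, 0.465, 0.001], [0.465, 0.885, 0.0], [-0.0, 0.001, -1.0]]
wrist_force: [0.1, 0.1, -0.7]
width: 0.0478
```

>>> servo_tool([
  [0,0,0.001,0,0,0],
  [0,0,0.001,0,0,0],
  [0,0,0.001,0,0,0],
  [0,0,0.001,0,0,0],
  [0,0,0,0,0,0],
  [0,0,0,0,0,0],
])

```text
clock: 22.0
position: [0.5156, 0.4058, 0.0145]
orientation: [[-0.885, 0.465, -0.0], [0.465, 0.885, -0.0], [0.0, -0.0, -1.0]]
wrist_force: [-0.8, -0.3, 1.5]
width: 0.0484
```

>>> servo_tool([
  [0,0,0.001,0,0,0],
  [0,0,0,0,0,0],
  [0,0,0,0,0,0],
])

```text
clock: 22.25
position: [0.5157, 0.4059, 0.0144]
orientation: [[-0.885, 0.465, -0.0], [0.465, 0.885, -0.0], [0.0, -0.0, -1.0]]
wrist_force: [-2.4, -2.2, 6.8]
width: 0.0482
```

>>> servo_tool([
  [0,0,0,0,0,0],
  [0,0,0,0,0,0],
  [0,0,0,0,0,0],
  [0,0,0,0,0,0],
  [0,0,0,0,0,0],
  [0,0,0,0,0,0],
], gripper=0.08)

```text
clock: 22.75
position: [0.5156, 0.4057, 0.013]
orientation: [[-0.885, 0.465, -0.0], [0.465, 0.885, -0.0], [0.0, -0.0, -1.0]]
wrist_force: [0.3, -0.5, -0.0]
width: 0.0799
```

>>> servo_tool([
  [0,0,-0.01,0,0,0],
  [0,0,-0.02,0,0,0],
  [0,0,-0.04,0,0,0],
  [0,0,-0.04,0,0,0],
  [0,0,-0.03,0,0,0],
  [0,0,-0.03,0,0,0],
  [0,0,-0.015,0,0,0],
  [0,0,0,0,0,0],
])

```text
clock: 23.42
position: [0.5187, 0.4079, 0.2052]
orientation: [[-0.885, 0.465, 0.009], [0.465, 0.885, 0.006], [-0.005, 0.01, -1.0]]
wrist_force: [0.4, 0.6, 0.2]
width: 0.0799
```

```bash
python3 - <<'E'
from m import *
c=cap('wrist','w12.png'); st((.371,.294,.19))
for p in ((.516,.405,.004),(.516,.405,.048)): print(proj(c,p))
E
```

```text
t 23.47 tcp [0.5173 0.4069 0.2019] psi 152.3 jaw 62.3 z [ 0.0054  0.0037 -1.    ] j [ 34.  23.  91.  -0.  67. -28.] F [-0.1 -0.1 -0.4] w 0.0798
shift to (0.371, 0.294, 0.19) [ 0.077  -0.168   0.0107]
[275.27862612 186.1002076 ]
[274.96575202 195.97675741]
```

View pics/w12.png

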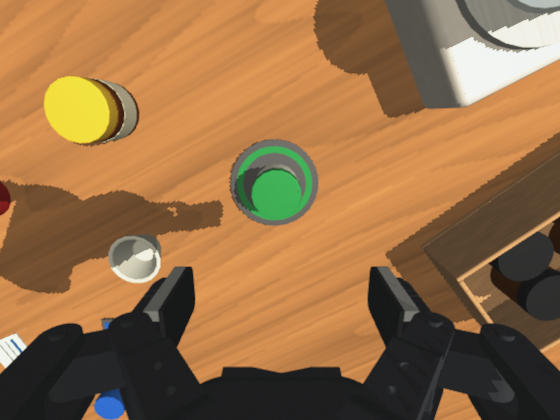

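The pot stands inside the green ring: lid at about (276,194), ideal (275,196). Now the jar.

>>> servo_tool([
  [0.005,-0.011,0,0,0,0],
  [0.01,-0.022,0,0,0,0],
  [0.015,-0.033,0,0,0,0],
  [0.016,-0.034,0,0,0,0],
  [0.014,-0.031,0.003,0,0,0],
  [0.01,-0.022,0.003,0,0,0],
  [0.006,-0.012,0.002,0,0,0],
  [0,0,0,0,0,0],
  [0,0,0,0,0,0],
], gripper=0.0854)

```text
clock: 24.22
position: [0.3706, 0.2944, 0.1889]
orientation: [[-0.885, 0.465, -0.002], [0.465, 0.885, -0.001], [0.001, -0.002, -1.0]]
wrist_force: [-0.2, 0.7, 0.6]
width: 0.0854
```

```bash
python3 - <<'E'
from m import *
c=cap('wrist','w13.png'); st((.371,.294,.017))
print(proj(c,(.371,.294,.062)))
E
```

```text
t 24.27 tcp [0.3718 0.2952 0.1896] psi 152.3 jaw 62.3 z [-3.e-04 -1.e-04 -1.e+00] j [ 33.   4. 115.   0.  61. -29.] F [ 0.5  0.3 -0.8] w 0.0854
shift to (0.371, 0.294, 0.017) [ 1.000e-04 -1.400e-03  1.726e-01]
[280.6696272  207.13500515]
```

View pics/w13.png

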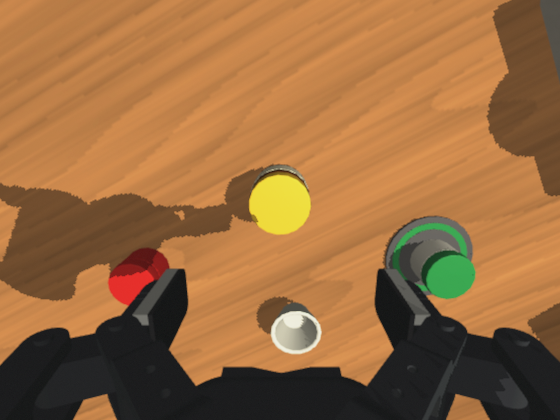

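The jar's cap is at (280,204), predicted (281,207): a 2 mm tweak. Descending.

>>> servo_tool([
  [0.002,-0.001,0.01,0,0,0],
  [0,0,0.03,0,0,0],
  [0,0,0.035,0,0,0],
  [0,0,0.03,0,0,0],
  [0,0,0.025,0,0,0],
  [0,0,0.02,0,0,0],
  [0,0,0.012,0,0,0],
  [0,0,0.008,0,0,0],
  [0,0,0.002,0,0,0],
  [0,0,0,0,0,0],
  [0,0,0,0,0,0],
])

```text
clock: 25.18
position: [0.3703, 0.2957, 0.0187]
orientation: [[-0.885, 0.465, 0.001], [0.465, 0.885, 0.001], [-0.001, 0.001, -1.0]]
wrist_force: [0.4, 0.1, 0.3]
width: 0.0851
```

>>> servo_tool([
  [0,0,0,0,0,0],
  [0,0,0,0,0,0],
  [0,0,0,0,0,0],
  [0,0,0,0,0,0],
  [0,0,0,0,0,0],
  [0,0,0,0,0,0],
  [0,0,0,0,0,0],
  [0,0,0,0,0,0],
  [0,0,0,0,0,0],
], gripper=0.035, force=35)

```text
clock: 25.93
position: [0.37, 0.2954, 0.0194]
orientation: [[-0.885, 0.465, 0.001], [0.465, 0.885, 0.001], [-0.001, 0.001, -1.0]]
wrist_force: [-1.7, -0.2, 6.1]
width: 0.0547
```

```bash
python3 - <<'E'
from m import *
c=cap('wrist','w14.png'); st((.462,-.106,.14))
E
```

```text
t 25.98 tcp [0.37   0.2954 0.0194] psi 152.3 jaw 62.3 z [ 1.1e-03  5.0e-04 -1.0e+00] j [ 33.  20. 121.  -0.  39. -29.] F [-0.7 -0.5  6.7] w 0.0551
shift to (0.462, -0.106, 0.14) [-0.2682 -0.3125 -0.1207]
```

View pics/w14.png

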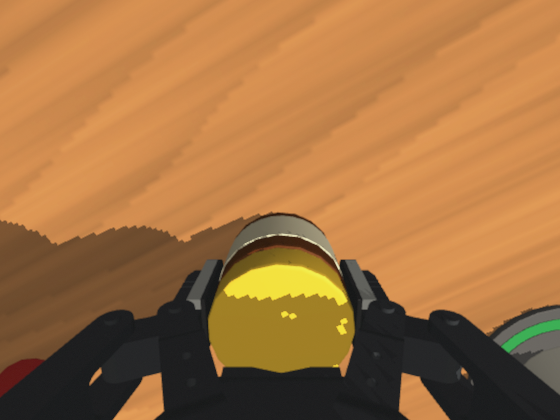

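Held: width 0.055. Lifting and carrying to the yellow pad.

>>> servo_tool([
  [0,0,-0.01,0,0,0],
  [0,0,-0.02,0,0,0],
  [0,0,-0.03,0,0,0],
  [0,0,-0.03,0,0,0],
  [0,0,-0.02,0,0,0],
  [0,0,-0.01,0,0,0],
  [-0.007,-0.008,0,0,0,0],
  [-0.015,-0.017,0,0,0,0],
  [-0.024,-0.028,0,0,0,0],
  [-0.024,-0.028,0,0,0,0],
  [-0.024,-0.028,0,0,0,0],
  [-0.024,-0.028,0,0,0,0],
  [-0.024,-0.028,0,0,0,0],
  [-0.024,-0.028,0,0,0,0],
  [-0.024,-0.028,0,0,0,0],
  [-0.024,-0.028,0,0,0,0],
  [-0.024,-0.028,0,0,0,0],
  [-0.018,-0.021,0,0,0,0],
  [-0.008,-0.01,0,0,0,0],
  [-0.004,-0.0045,0,0,0,0],
])

```text
clock: 27.65
position: [0.46, -0.1081, 0.1368]
orientation: [[-0.884, 0.468, -0.003], [0.468, 0.884, 0.001], [0.003, -0.001, -1.0]]
wrist_force: [0.4, 0.1, -2.1]
width: 0.0551
```

>>> servo_tool([
  [0,0,0,0,0,0],
  [0,0,0,0,0,0],
])

```text
clock: 27.82
position: [0.4599, -0.1052, 0.1372]
orientation: [[-0.885, 0.465, -0.003], [0.465, 0.885, 0.002], [0.003, 0.0, -1.0]]
wrist_force: [-0.6, -0.6, -1.8]
width: 0.0549
```

```bash
python3 - <<'E'
from m import *
c=cap('wrist','w15.png'); st((.462,-.106,.0234))
E
```

```text
t 27.87 tcp [ 0.4601 -0.1048  0.1374] psi 152.3 jaw 62.3 z [-0.0023  0.0014 -1.    ] j [-18.   8. 118.   0.  54. -80.] F [ 0.4  0.2 -1.7] w 0.0551
shift to (0.462, -0.106, 0.0234) [-0.0025 -0.0002  0.114 ]
```

View pics/w15.png

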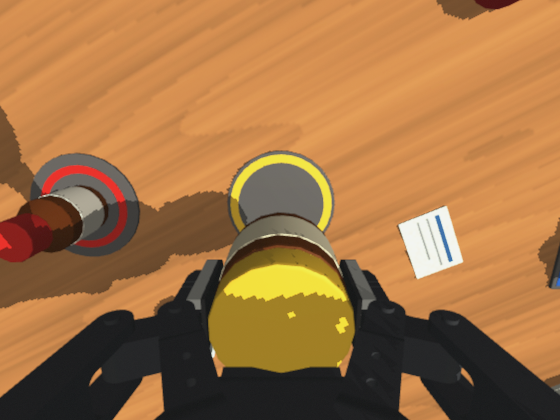

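>>> servo_tool([
  [-0.0015,0,0.01,0,0,0],
  [0,0,0.02,0,0,0],
  [0,0,0.02,0,0,0],
  [0,0,0.02,0,0,0],
  [0,0,0.015,0,0,0],
  [0,0,0.01,0,0,0],
  [0,0,0.007,0,0,0],
  [0,0,0.004,0,0,0],
  [0,0,0.002,0,0,0],
  [0,0,0.001,0,0,0],
  [0,0,0.001,0,0,0],
  [0,0,0.001,0,0,0],
  [0,0,0,0,0,0],
  [0,0,0,0,0,0],
])

```text
clock: 29.03
position: [0.4629, -0.1071, 0.0277]
orientation: [[-0.885, 0.465, 0.001], [0.465, 0.885, -0.0], [-0.001, 0.0, -1.0]]
wrist_force: [-0.8, -0.1, -1.7]
width: 0.055
```

>>> servo_tool([
  [0,0,0.001,0,0,0],
  [0,0,0.001,0,0,0],
  [0,0,0,0,0,0],
  [0,0,0,0,0,0],
])

```text
clock: 29.37
position: [0.4625, -0.1069, 0.0252]
orientation: [[-0.885, 0.465, -0.0], [0.465, 0.885, 0.0], [0.0, -0.0, -1.0]]
wrist_force: [-1.1, -1.2, -2.0]
width: 0.055
```

>>> servo_tool([
  [0,0,0.001,0,0,0],
  [0,0,0.001,0,0,0],
  [0,0,0,0,0,0],
  [0,0,0,0,0,0],
])

```text
clock: 29.7
position: [0.4627, -0.1069, 0.0235]
orientation: [[-0.885, 0.465, 0.0], [0.465, 0.885, -0.0], [-0.0, 0.0, -1.0]]
wrist_force: [-0.1, 0.1, 0.1]
width: 0.055
```

>>> servo_tool([
  [0,0,0.001,0,0,0],
  [0,0,0,0,0,0],
  [0,0,0,0,0,0],
])

```text
clock: 29.95
position: [0.4627, -0.1069, 0.0234]
orientation: [[-0.885, 0.465, -0.0], [0.465, 0.885, 0.0], [0.0, -0.0, -1.0]]
wrist_force: [-2.8, 1.6, 9.6]
width: 0.0551
```

>>> servo_tool([
  [0,0,0,0,0,0],
  [0,0,0,0,0,0],
  [0,0,0,0,0,0],
  [0,0,0,0,0,0],
  [0,0,0,0,0,0],
  [0,0,0,0,0,0],
], gripper=0.08)

```text
clock: 30.45
position: [0.4626, -0.1068, 0.0221]
orientation: [[-0.885, 0.465, -0.0], [0.465, 0.885, 0.0], [0.0, -0.0, -1.0]]
wrist_force: [-0.2, 0.6, 0.1]
width: 0.08
```

>>> servo_tool([
  [0,0,-0.01,0,0,0],
  [0,0,-0.02,0,0,0],
  [0,0,-0.04,0,0,0],
  [0,0,-0.04,0,0,0],
  [0,0,-0.04,0,0,0],
  [0,0,-0.03,0,0,0],
  [0,0,-0.02,0,0,0],
  [0,0,0,0,0,0],
])

```text
clock: 31.12
position: [0.4664, -0.1081, 0.2288]
orientation: [[-0.885, 0.465, 0.012], [0.465, 0.885, -0.004], [-0.012, 0.002, -1.0]]
wrist_force: [0.4, 0.0, 0.6]
width: 0.0798
```

```bash
python3 - <<'E'
from m import *
c=cap('wrist','w16.png'); st()
for p in ((.462,-.106,.004),(.462,-.106,.066)): print(proj(c,p))
cap('scene','scene1.png');cap('side','side1.png')
E
```

```text
t 31.17 tcp [ 0.4647 -0.1076  0.226 ] psi 152.3 jaw 62.3 z [ 0.0072 -0.0024 -1.    ] j [-18.   1. 114.   0.  65. -81.] F [-1.   0.5 -0.1] w 0.0801
[280.12140017 177.19787574]
[280.08985804 189.6651922 ]
```

View pics/w16.png

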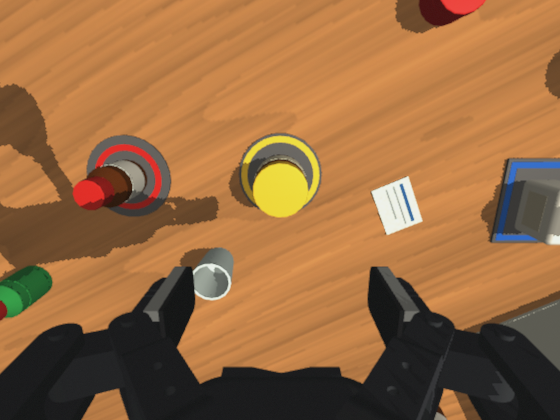

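View pics/scene1.png

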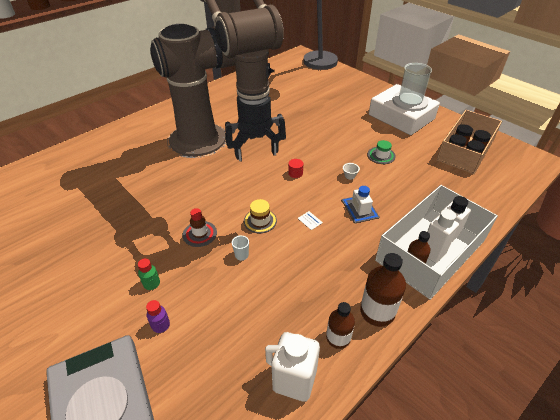

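View pics/side1.png

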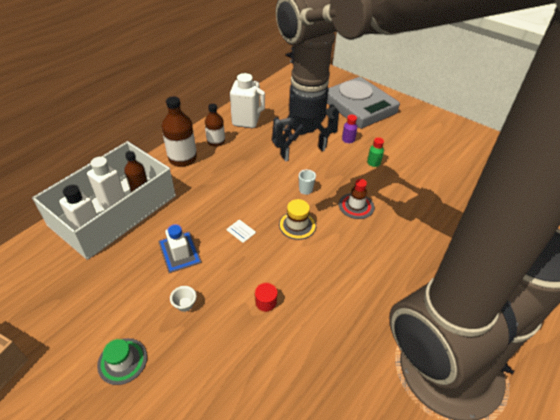

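The wrist view shows the jar's cap at (280,190), on the ideal spot, with the jar inside the yellow ring. The scene and side views show all four upright on their pads. Beaker, mortar and look-alikes are at their earlier pixels. One numeric check before handing in.

```bash
python3 - <<'E'
from m import *
import pickle
D=pickle.load(open('d0.pkl','rb'))
S,E=cap('scene'),cap('side')
def near(c,k,u,v,r=14):
    m=mask(c['frame'],k,150,60);w=np.zeros_like(m);cv2.circle(w,(u,v),r,255,-1);N,l,s,ce=cv2.connectedComponentsWithStats(m&w);i=1+np.argmax(s[1:,4]);return ce[i]
T={'jar':('yellow',(260,208),(298,209),(.462,-.106),9),'bottle':('red',(196,215),(361,187),(.3825,-.2625),8),'flask':('blue',(364,191),(175,232),(.630,.145),7),'pot':('green',(383,147),(118,351),(.516,.405),9)}
for n,(k,a,b,t,r) in T.items():
    p,e=tri([S,E],[near(S,k,*a,r),near(E,k,*b,r+4)]); print(n,p.round(4),e,'off mm',((p[:2]-t)*1000).round(1))
for nm,c,c0,L in (('scene',S,D['scene'],{'beaker':(240,248),'mortar':(350,171),'redpot':(296,168),'greenB':(148,275),'purpB':(158,316)}),('side',E,D['side'],{'beaker':(307,182),'mortar':(183,299),'redpot':(266,297),'greenB':(376,152),'purpB':(350,128)})):
    for n,(u,v) in L.items(): print(nm,n,'mean abs diff',cv2.absdiff(c['frame'],c0['frame'])[v-8:v+8,u-8:u+8].mean().round(2))
st()
E
```

```text
jar [ 0.4659 -0.1072  0.0571] [np.float64(0.1), np.float64(0.1)] off mm [ 3.9 -1.2]
bottle [ 0.3828 -0.2614  0.0775] [np.float64(0.4), np.float64(0.4)] off mm [0.3 1.1]
flask [0.6331 0.1439 0.0729] [np.float64(0.7), np.float64(0.7)] off mm [ 3.1 -1.1]
pot [0.5084 0.4017 0.0464] [np.float64(7.1), np.float64(7.1)] off mm [-7.6 -3.3]
scene beaker mean abs diff 5.52
scene mortar mean abs diff 5.28
scene redpot mean abs diff 3.92
scene greenB mean abs diff 3.84
scene purpB mean abs diff 3.93
side beaker mean abs diff 1.95
side mortar mean abs diff 1.47
side redpot mean abs diff 2.87
side greenB mean abs diff 2.54
side purpB mean abs diff 8.61
t 31.37 tcp [ 0.4612 -0.1064  0.2206] psi 152.3 jaw 62.3 z [-0.0033  0.0011 -1.    ] j [-18.   1. 114.   0.  65. -81.] F [-0.8  0.3 -0.2] w 0.0799
```

The pot's figure has a 7 mm ray residual, because the green ring merges with the lid in the mask. I'll check that one by eye, along with the purple bottle patch.

```bash
python3 - <<'E'
import cv2,numpy as np
a=cv2.imread('pics/scene1.png');b=cv2.imread('pics/side1.png')
f=lambda i,u,v,r=32:cv2.resize(i[v-r:v+r,u-r:u+r],(260,260),interpolation=cv2.INTER_CUBIC)
cv2.imwrite('pics/fin.png',np.vstack([np.hstack([f(a,382,153),f(a,362,202),f(a,260,215)]),np.hstack([f(b,121,358),f(b,352,135),f(b,178,245)])]))
E
```

```text
(no output)
```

View pics/fin.png

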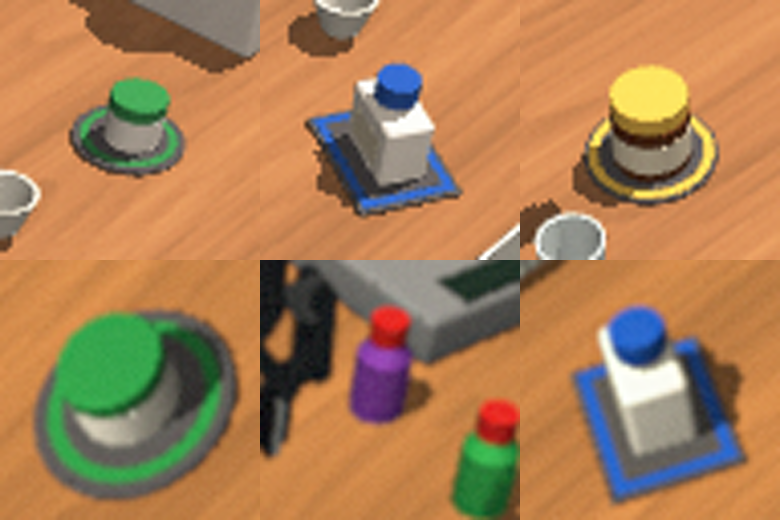

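The pot looks slightly off-centre in the scene crop, so I'll measure its base against the ring.

```bash
python3 - <<'E'
from m import *
S,E=cap('scene'),cap('side')
# split lid from ring: view big crops with grid
f=lambda i,u,v,r=26,s=390:cv2.resize(i[v-r:v+r,u-r:u+r],(s,s),interpolation=cv2.INTER_CUBIC)
w=cv2.imread('pics/w12.png')
cv2.imwrite('pics/pot.png',np.vstack([np.hstack([f(S['frame'],382,153,20),f(E['frame'],121,358,26)])]))
cv2.imwrite('pics/potw.png',f(w,275,185,55,550))
E
```

```text
(no output)
```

View pics/pot.png

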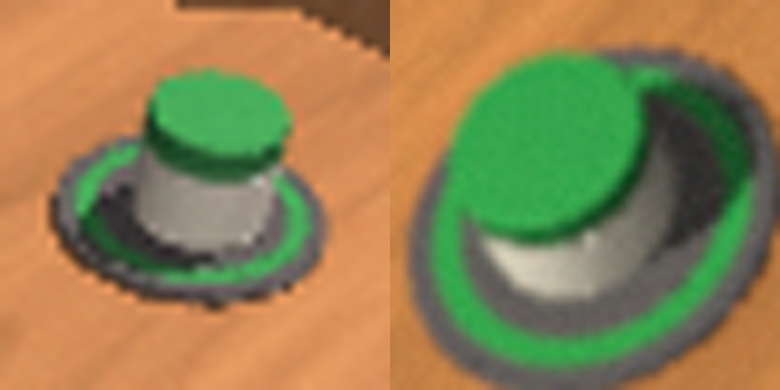

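View pics/potw.png

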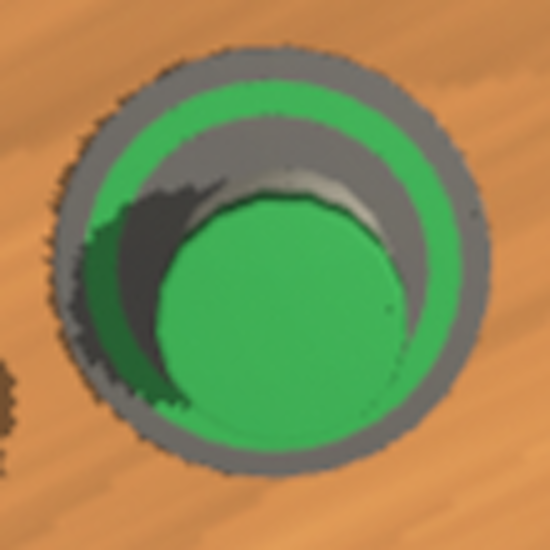

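The pot is about 3 mm off centre in the wrist view and about 4.5 mm in the scene view. The allowance is 10 mm, and a grey gap shows right round its base. The purple bottle hasn't moved; the gripper is simply beside it in that view. Handing in.

```bash
python3 - <<'E'
from m import *
st(); print(ctrl.close_job())
E
```

```text
t 31.47 tcp [ 0.4614 -0.1065  0.2205] psi 152.3 jaw 62.3 z [-0.0035  0.0012 -1.    ] j [-18.   1. 114.   0.  65. -81.] F [-0.3  0.1  0.3] w 0.0799
the job is handed in; nothing more can be done
None
```

All four containers stand upright inside their outlines, and the job is handed in at 31.5 s of the 102 s allowed. I set each one down until the vertical force rose (6–10 N) before letting go, in the order bottle, flask, pot, jar. The gripper was open and about 0.22 m above the table at the end.

| Container | Pad | Measured distance off centre (10 mm allowed) |
|---|---|---|
| Amber bottle | red | about 1 mm |
| White flask | blue | about 3 mm, square to the outline |
| Amber jar | yellow | about 4 mm |
| White pot | green | about 3 mm (wrist view), about 4.5 mm (scene view) |

- **Pot check that failed:** the two-view measurement gave a 7 mm ray residual, because the green ring merged with the lid in the colour mask. I discarded it and used enlarged crops, which show a clear gap all round the pot's base.
- **Things left alone:** the beaker, mortar and look-alikes look unmoved. The image patch at the purple bottle differed more than the rest in the side view (8.6 against about 2). The crop shows the bottle standing as before, with the gripper beside it in that view.

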